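# Cap the photometer port and hold the filter selector at its third click

## Task

Put the loose light cap onto the round sample port of the bench photometer so that it sits fully home and level, and let go of it. Then grip the filter selector knob, turn it clockwise (seen from above) from its rest stop by exactly three clicks without ever going past the third stop, and finish while still gripping the knob there, so that the filter is held for the reading. Leave the beaker, the petri dish and the timer where they stand.

Things in the scene. Friction and masses are not known exactly. Their poses are not given: they have to be found in the camera images.
- light_cap: Loose round black plastic cap, 40 to 85 g, standing upright on the bench, round about its z axis. From below: a plug 48 mm in diameter and 6 mm high (its lower 2.5 mm tapers to 43 mm), a flange 62 mm in diameter from 6 to 11 mm, an upright round grip 22 mm in diameter from 11 to 37 mm. Origin: centre of the plug's underside; z up.
- photometer: White bench instrument fixed to the bench, 110 x 230 x 60 mm (x, y, z), flat top. Origin: centre of its underside on the bench; its -x side (dark display) faces the robot, x points away from the robot and y to the left at yaw 0. On top, the sample port at y = +60 mm and the selector knob at y = -60 mm (both x = 0).
- port (a point): Centre of the sample port's open mouth, at the top of its rim. The rim is an upright aluminium collar, 60 mm outside and 52 mm inside diameter, that stands 12 mm above the instrument's top; mouth 72 mm above the bench. The cap's plug goes inside, its flange rests on the rim: when home the cap's origin is 6 mm below this point.
- grip_bar: Upright bar across the black selector knob: 46 mm long (its x), 14 thick (y), 32 high. Origin: centre of the bar, on the knob's upright axis, 90 mm above the bench; bar top 16 mm above it, the knob's round skirt (48 mm diameter) 16 mm below it. Turns with the knob. Its +x end has a white line; at the rest stop +x points along the photometer's +x, away from the robot.
- selector (a joint): Knob angle, rad, growing clockwise from above. 0 is the rest stop; a stop every 24 degrees: first, second, third at 0.419, 0.838, 1.257, two more beyond. Limits -0.15, 2.24. Ticks on the top mark the stops. Leaving a stop the detent resists with up to 0.15 N m, past halfway it pulls on into the next; zero at each stop. Friction 0.012 N m. One grasp can turn all three.
- beaker: Clear beaker, 53 mm in diameter, 70 mm high, loose; origin centre of the underside. Leave alone.
- petri_0: Clear petri dish with lid, 58 mm in diameter, 16 mm high, loose; origin centre of the underside. Leave alone.
- timer: White bench timer, 62 x 66 x 17 mm, loose; origin centre of the underside. Leave alone.
Things that resemble listed ones, but are neither listed nor needed, are in the scene too. Leave any orange look-alike of the light_cap alone.

How it is judged:
By the outcome, as a careful person would: the job done as asked, in the order asked, and still so for the second after the job is handed in, while the arm keeps its last pose, push and grip.
It also fails if it takes over 54 s, if anything falls off the work surface, if the arm or the gripper's body presses on something with over 40 N, if the wrist force passes 120 N, or if a joint passes its speed limit or range.

## Robot

A 7-joint arm with a two-finger parallel gripper is mounted at the origin on a cart in front of the work surface, level with it; the furniture and walls round the work are solid. World frame = base frame: x ahead of the robot, y to its left, z up, the work surface at z = 0. Lengths are in m, angles in rad, forces in N, time in s.
With the tool pointing down it reaches from about 0.4 to 0.85 m from the base axis. Payload 10.4 kg.
Tool frame: the origin (TCP) lies at the very end of the fingers, on their centre line; the grasp point (between the pads) lies 19 mm behind it; z points along the fingers, y is the line along which they close (so a half turn about z gives the same grasp; the last joint's range is limited). The gripper opens to 85 mm and grips with 20 to 120 N. Pads are 22 mm wide; open, the fingers measure 114 mm over their backs; the gripper's body (76 mm by 85 mm) begins 54 mm behind the grasp point. The pads swing forward as they close: fully open they stand 13 mm farther back than shut.
Start: joints at [-0.023, 0.332, -0.065, 1.46, 0.022, 1.35, -0.088], TCP at [0.625, 0, 0.231] pointing down, gripper open.
Joint ranges: [-2.6, 2.6], [-0.5, 2.12], [-1.47, 1.34], [0.16, 2.42], [-1.27, 4.41], [0.06, 2.06], [-2.6, 2.6]. Speed limits (rad/s): [2.22, 2.22, 2.79, 2.79, 3.14, 3.14, 3.14].

## Interface

Orientations are given as a unit quaternion [x, y, z, w].
In Python, from workcell import manip, optics gives the robot as it stands.
- The arm moves only by the tool jog_arm, never from a script. Its arguments are lists of equal length, an entry for each row: "dr": the turn, a rotation vector about the tool's x, y, z normalised to -1 to 1, where 1 is 4 degrees, a list of three; "translation": the shift along the tool's x, y, z normalised to -1 to 1, where 1 is 0.025 m, a list of three; "jaw": the opening, from 0 (shut) to 1 (fully open). A call has 1 to 10 rows; each row shifts and turns the commanded pose from where the row before left it, along the tool's axes as they then stand; what a row does not reach is not made up. A row lasts 1/10 s, in which the tool goes at most 50 mm and 8.59 degrees, less where a joint would pass 70% of its speed; a pose out of reach is approached as far as the arm can. A call with a number of a shift or a turn outside -1 to 1 is refused whole. A call with a gripper value outside its range is refused whole. The fingers move at their own pace and stop on an object; "squeeze" is the grip in N (left out, the last holds). Time passes only in rows, so rows that do not move let the fingers close. It gives the time, the measured TCP pose, the force, the opening and the grip force at its end, in the units of the state.
- manip.get_obs(): the state, without advancing time (a new reading comes with each control period).
- optics.camera(name): name is "scene" or "side" or "wrist"; returns a dict with "color" (400x640x3 uint8, red, green, blue), "mtx" (3x3 intrinsics, pixels), "R" (3x3) and "t" (3): a world point X has camera coordinates R X + t. Camera axes: x right, y down, z forward; pixel columns grow to the right and rows downward; lengths in m; the calibration is good to about 2 mm. A picture is of the moment at which its call begins. There is no depth.
- manip.hand_in(): hands the job in; it is judged then, once.
The state is a dict: "clock": time; "joint_pos": joint angles; "joint_velocities": joint speeds; "tau": joint torques, N m; "position": TCP position; "ee_rot": TCP orientation; "ft_force": force on the tool from outside, world axes, zero at the start; "torque": the same for the moment, N m; "grip_width": opening from 0.0 (shut) to 1.0 (fully open); "grasp_force": force on a finger pad.
Only numpy, scipy, OpenCV 4.12 (cv2) and the standard library are available. Lean on these libraries where they do the work, as an engineer would, in place of code of your own. Each camera call takes 0.05 s, during which the arm holds its last target. There are 200 camera calls.

## Working session

There is one attempt and no reset: what is moved stays moved. The work goes in short steps, Python scripts to look and compute and a tool call to move; the robot and the scene stay as the last step left them, time stands still between calls to the robot, and variables do not carry over. Pictures are saved under pics/ and viewed, at most 10 in all, crops included, and the job is handed in when it is done.

Besides the shell and the picture viewer there is one more tool, called in YAML: its name, and indented under it one key for each argument. jog_arm: Moves the arm, as the interface text tells. Scaled input: -1 to 1 covers 0.025 m each way for a shift and 4 degrees each way for a turn. Its arguments: {"type":"object","properties":{"dr":{"type":"array","items":{"type":"array","items":{"type":"number"}}},"translation":{"type":"array","items":{"type":"array","items":{"type":"number"}}},"jaw":{"type":"array","items":{"type":"number"}},"squeeze":{"type":"number"}},"required":["dr","translation","jaw"]}

```bash
mkdir -p pics
python3 - <<'E'
from workcell import manip, optics
import cv2,numpy as np,pickle
d={n:optics.camera(n) for n in("scene","side","wrist")}
pickle.dump(d,open("c0.pkl","wb"))
for n in d:
    cv2.imwrite(f"pics/{n}0.png",d[n]["color"][...,::-1]); print(n,d[n]["mtx"].round(1).tolist(),d[n]["R"].round(3).tolist(),d[n]["t"].round(3).tolist())
print(manip.get_obs())
E
```

```text
scene [[437.1, 0.0, 318.2], [0.0, 437.1, 194.9], [0.0, 0.0, 1.0]] [[-0.861, -0.509, 0.003], [-0.324, 0.542, -0.776], [0.393, -0.669, -0.631]] [0.483, 0.235, 0.948]
side [[370.2, 0.0, 316.2], [0.0, 370.2, 204.3], [0.0, 0.0, 1.0]] [[0.823, -0.568, -0.016], [-0.265, -0.358, -0.896], [0.503, 0.741, -0.445]] [-0.472, 0.22, 0.699]
wrist [[340.8, 0.0, 318.9], [0.0, 340.8, 201.0], [0.0, 0.0, 1.0]] [[1.0, 0.0, -0.002], [0.001, -0.955, 0.297], [-0.002, -0.297, -0.955]] [-0.624, -0.04, 0.381]
{'clock': 0.15, 'joint_pos': array([-0.02264087,  0.33266664, -0.06471072,  1.46072554,  0.0215548 ,
        1.34985331, -0.08849153]), 'joint_velocities': array([ 1.13081586e-03, -2.81375610e-03, -1.89330796e-03, -1.75731267e-03,
       -6.66394642e-04, -8.18241222e-07,  4.35831604e-04]), 'tau': array([ 1.13752249e-03, -6.25829744e+01,  4.95374459e-02, -3.91853535e+01,
        1.63436425e-02,  7.44175835e-03, -2.63868424e-05]), 'position': array([6.24741213e-01, 4.90479177e-05, 2.30747123e-01]), 'ee_rot': array([ 7.07083373e-01,  7.07130025e-01, -3.36896006e-04, -3.42497310e-04]), 'ft_force': array([ 0.00282426, -0.21911181,  0.02584153]), 'torque': array([ 0.00027267, -0.0511603 , -0.00269082]), 'grasp_force': 0.0, 'grip_width': 0.9954436651344377}
```

View pics/scene0.png

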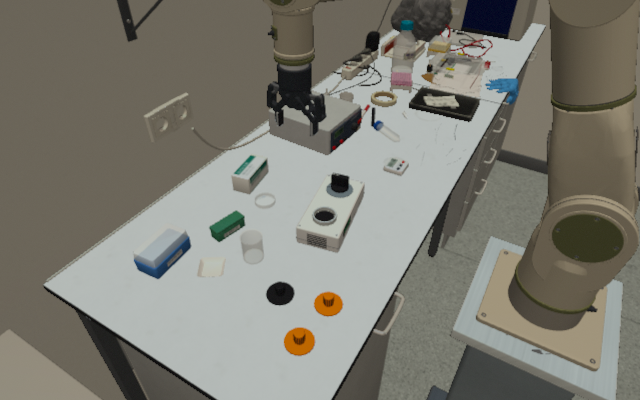

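View pics/side0.png

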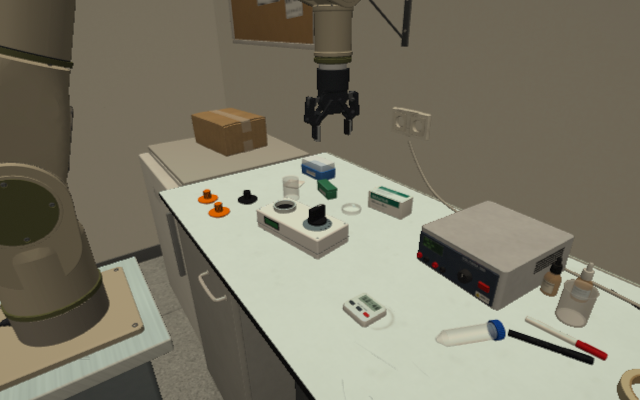

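View pics/wrist0.png

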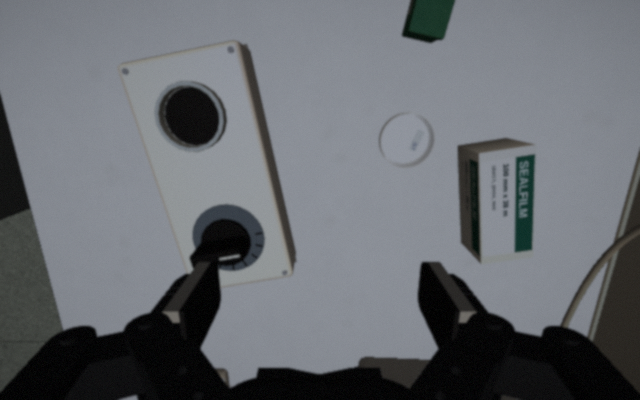

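The scene view shows the black cap near (280,293), the port at (325,214) and the knob at (340,184). In the side view the cap is at (248,197). The wrist view shows the port at (191,116), the knob skirt at (228,238) and the photometer's corner screws at (126,71), (231,49) and (286,272).

```bash
cat > h.py <<'E'
import numpy as np,cv2
def plane(c,px,z):
    px=np.atleast_2d(np.asarray(px,float)); K,R,t=c["mtx"],c["R"],c["t"]
    o=-R.T@t; d=(R.T@np.linalg.inv(K)@np.c_[px,np.ones(len(px))].T).T
    return o+d*((z-o[2])/d[:,2])[:,None]
def proj(c,X):
    p=c["mtx"]@(c["R"]@np.asarray(X,float)+c["t"]); return p[:2]/p[2]
def blobs(m,box):
    x0,y0,x1,y1=box; k=np.zeros_like(m,np.uint8); k[y0:y1,x0:x1]=m[y0:y1,x0:x1]
    cs,_=cv2.findContours(k,cv2.RETR_EXTERNAL,cv2.CHAIN_APPROX_NONE)
    return sorted(cs,key=cv2.contourArea)[::-1]
def circ(P):
    A=np.c_[2*P[:,:2],np.ones(len(P))]; s=np.linalg.lstsq(A,(P[:,:2]**2).sum(1),rcond=None)[0]
    r=np.sqrt(s[2]+s[0]**2+s[1]**2); return s[:2],r,np.abs(np.hypot(*(P[:,:2]-s[:2]).T)-r).max()
E
python3 - <<'E'
from h import *; import pickle
np.set_printoptions(precision=4,suppress=True)
d=pickle.load(open("c0.pkl","rb")); w,s,si=d["wrist"],d["scene"],d["side"]
g=lambda c:c["color"].max(2).astype(int)
print("wrist corners px ring profile",g(w)[116,150:235].tolist())
c=blobs(g(w)<60,(150,75,235,160))[0][:,0]; 
for z in (.060,.072): print("port hole",z,circ(plane(w,c,z)))
print("screws",plane(w,[(126,71),(231,49),(286,272)],.06))
# white top outline
m=(g(w)>0)&(w["color"].min(2)>165)
for n,cam,box in(("scene",s,(260,275,300,312)),("side",si,(233,185,262,206))):
    c=blobs(g(cam)<60,box)[0]; x=c[:,0]; print(n,cv2.boundingRect(c),cv2.contourArea(c))
    # flange bottom: lower half of contour only, at z=.006..011
    P=plane(cam,x,.0085); e=cv2.fitEllipse(c); print(e, circ(P))
    low=x[x[:,1]>np.median(x[:,1])+0]; print("low half",circ(plane(cam,low,.0085)))
E
```

```text
wrist corners px ring profile [149, 149, 148, 148, 141, 132, 127, 119, 95, 68, 50, 42, 42, 42, 39, 30, 18, 16, 17, 14, 7, 11, 16, 10, 15, 15, 13, 15, 11, 12, 13, 14, 14, 14, 16, 17, 14, 15, 14, 13, 17, 18, 16, 13, 17, 17, 15, 19, 15, 16, 16, 17, 17, 15, 17, 15, 14, 12, 14, 16, 18, 15, 15, 16, 14, 17, 15, 28, 61, 99, 116, 119, 103, 72, 52, 67, 104, 135, 153, 156, 154, 156, 157, 156, 157]
port hole 0.06 (array([0.5073, 0.0573]), np.float64(0.025639207094747977), np.float64(0.002965668989661212))
port hole 0.072 (array([0.5118, 0.058 ]), np.float64(0.02466099005684579), np.float64(0.002852519315269718))
screws [[ 0.4571  0.0953  0.06  ]
 [ 0.5493  0.1128  0.06  ]
 [ 0.5901 -0.0992  0.06  ]]
scene (267, 282, 27, 23) 440.0
((279.8392639160156, 293.38922119140625), (21.48724937438965, 26.167871475219727), 81.75141143798828) (array([0.4981, 0.2723]), np.float64(0.028868981729232194), np.float64(0.0023646889571690907))
low half (array([0.4975, 0.2732]), np.float64(0.02817564505103563), np.float64(0.0016870107978936358))
side (238, 190, 19, 14) 136.5
((247.0654754638672, 197.3726348876953), (12.697900772094727, 16.403987884521484), 84.5225830078125) (array([0.5072, 0.2847]), np.float64(0.0367611036233059), np.float64(0.02158112760106516))
low half (array([0.5004, 0.2688]), np.float64(0.02711950962738231), np.float64(0.004824625963893051))
```

The port from its hole is (0.512,0.058), and the screws give (0.512,0.057) with a yaw of about 10.9°, so the two agree. The cap is near (0.498,0.272). I'll move above it for a closer wrist look.

jog_arm:
  dr:
    - [0, 0, 0]
    - [0, 0, 0]
    - [0, 0, 0]
    - [0, 0, 0]
    - [0, 0, 0]
    - [0, 0, 0]
    - [0, 0, 0]
    - [0, 0, 0]
    - [0, 0, 0]
    - [0, 0, 0]
  translation:
    - [1, -0.5, 0]
    - [1, -0.5, 0]
    - [1, -0.5, 0]
    - [1, -0.5, 0]
    - [1, -0.5, 0]
    - [1, -0.5, 0]
    - [1, -0.5, 0]
    - [1, -0.5, 0]
    - [1, -0.5, 0]
    - [1, -0.5, 0]
  jaw: [0.6, 0.6, 0.6, 0.6, 0.6, 0.6, 0.6, 0.6, 0.6, 0.6]

```text
clock: 1.15
position: [0.4993, 0.2509, 0.2311]
ee_rot: [0.707, 0.707, -0.0, 0.0]
ft_force: [-0.1, 1.2, 1.3]
grip_width: 0.604
grasp_force: 0.0
```

jog_arm:
  dr:
    - [0, 0, 0]
    - [0, 0, 0]
    - [0, 0, 0]
    - [0, 0, 0]
  translation:
    - [0, 0, 0]
    - [0, 0, 0]
    - [0, 0, 0]
    - [0, 0, 0]
  jaw: [0.6, 0.6, 0.6, 0.6]

```text
clock: 1.55
position: [0.5006, 0.2489, 0.2312]
ee_rot: [0.708, 0.706, -0.0, 0.0]
ft_force: [-0.3, 0.1, 0.4]
grip_width: 0.598
grasp_force: 0.0
```

Run:
```python
from workcell import manip, optics
from h import *; import pickle
np.set_printoptions(precision=4,suppress=True)
w=optics.camera("wrist"); pickle.dump(w,open("c1.pkl","wb")); cv2.imwrite("pics/w1.png",w["color"][...,::-1])
o=manip.get_obs(); print(o["position"],o["ee_rot"],o["clock"])
print("pred cap px",proj(w,[.498,.272,.011]))
hsv=cv2.cvtColor(w["color"],cv2.COLOR_RGB2HSV)
og=((hsv[...,0]<20)&(hsv[...,1]>150)).astype(np.uint8)
for c in blobs(og,(0,0,640,400))[:2]:
    print("orange",cv2.boundingRect(c),circ(plane(w,c[:,0],.01)))
```

```text
[0.5005 0.249  0.2313] [ 0.7077  0.7065 -0.0001  0.0001] 1.6
pred cap px [316.8587 146.3749]
orange (189, 37, 60, 64) (array([0.3999, 0.3487]), np.float64(0.029388297889797507), np.float64(0.0007142528564626702))
orange (196, 148, 55, 53) (array([0.3951, 0.2412]), np.float64(0.029275379898075944), np.float64(0.0006861885899725785))
```

View pics/w1.png

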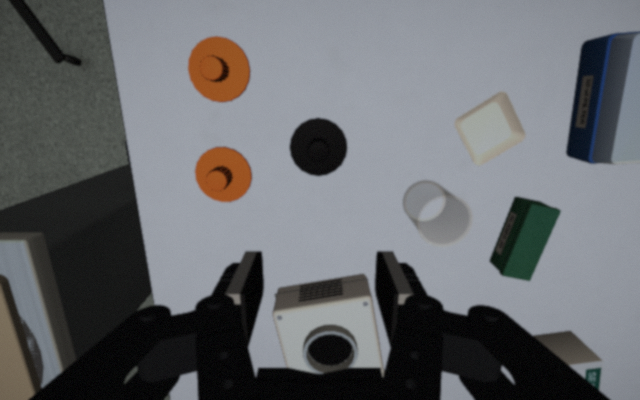

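The wrist view shows the cap at about (318,147). The orange look-alikes are 100 mm to the left at (219,69) and (223,174), and the port is at (330,348).

Run:
```python
from h import *; import pickle
np.set_printoptions(precision=4,suppress=True)
w=pickle.load(open("c1.pkl","rb")); g=w["color"].max(2)
for th in(70,90):
    c=blobs(g<th,(280,105,360,190))[0]; print(th,circ(plane(w,c[:,0],.0095)))
c=blobs(g<60,(300,322,362,372))[0]; print(cv2.boundingRect(c),circ(plane(w,c[:,0],.072)))
```

```text
70 (array([0.4993, 0.2709]), np.float64(0.029549041213287094), np.float64(0.0007002087613432496))
90 (array([0.4993, 0.2709]), np.float64(0.029974506355929), np.float64(0.0007598498679308764))
(308, 335, 54, 37) (array([0.5175, 0.0561]), np.float64(0.025104895706356583), np.float64(0.011487624565286191))
```

jog_arm:
  dr:
    - [0, 0, 0]
    - [0, 0, 0]
    - [0, 0, 0]
    - [0, 0, 0]
    - [0, 0, 0]
    - [0, 0, 0]
    - [0, 0, 0]
    - [0, 0, 0]
    - [0, 0, 0]
    - [0, 0, 0]
  translation:
    - [0.88, -0.05, 0.4]
    - [0, 0, 1]
    - [0, 0, 1]
    - [0, 0, 1]
    - [0, 0, 1]
    - [0, 0, 1]
    - [0, 0, 1]
    - [0, 0, 1]
    - [0, 0, 0.8]
    - [0, 0, 0]
  jaw: [0.6, 0.6, 0.6, 0.6, 0.6, 0.6, 0.6, 0.6, 0.6, 0.6]

```text
clock: 2.6
position: [0.4974, 0.2704, 0.0236]
ee_rot: [0.707, 0.707, -0.002, -0.001]
ft_force: [-1.1, -0.1, -0.8]
grip_width: 0.6
grasp_force: 0.0
```

jog_arm:
  dr:
    - [0, 0, 0]
    - [0, 0, 0]
    - [0, 0, 0]
  translation:
    - [0, 0, 0]
    - [0, 0, 0]
    - [0, 0, 0]
  jaw: [0.6, 0.6, 0.6]

```text
clock: 2.9
position: [0.4996, 0.2724, 0.0276]
ee_rot: [0.707, 0.707, 0.001, 0.0]
ft_force: [-0.6, 0.6, -0.1]
grip_width: 0.6
grasp_force: 0.0
```

Run:
```python
from workcell import manip, optics
import cv2
w=optics.camera("wrist"); cv2.imwrite("pics/w2.png",w["color"][150:,150:490,::-1])
o=manip.get_obs(); print(o["position"],o["ee_rot"],o["clock"],o["ft_force"])
```

```text
[0.49945406 0.27233009 0.02747511] [7.07162173e-01 7.07050740e-01 9.06471837e-04 3.00295682e-04] 2.95 [ 8.67743998e-05 -4.40217213e-01 -9.67398562e-01]
```

View pics/w2.png

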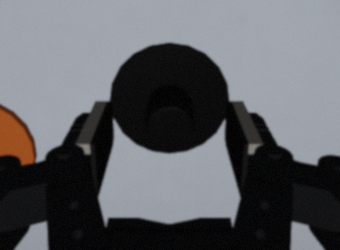

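The crop shows the grip centred between the open pads, which are at columns about 100 and 240 with the grip at 169. I'll re-measure the cap from this close view.

Run:
```python
from workcell import manip, optics
from h import *; import pickle
np.set_printoptions(precision=4,suppress=True)
w=optics.camera("wrist"); pickle.dump(w,open("c2.pkl","wb")); g=w["color"].max(2)
m=(g<75).astype(np.uint8); 
c=blobs(m,(262,185,377,310))[0][:,0]; c=c[(c[:,0]>263)&(c[:,0]<375)]; 
print(circ(plane(w,c,.0095)), proj(w,[*manip.get_obs()["position"][:2],.011]),proj(w,[.4993,.2709,.011]))
hi=c[c[:,1]<245]; print("upper half",circ(plane(w,hi,.011)))
```

```text
(array([0.4994, 0.2705]), np.float64(0.030674024217262872), np.float64(0.0005865763109180154)) [319.1575 248.7221] [319.1715 251.1001]
upper half (array([0.4994, 0.2721]), np.float64(0.029703493291521218), np.float64(0.0004367077835212112))
```

jog_arm:
  dr:
    - [0, 0, 0]
    - [0, 0, 0]
    - [0, 0, 0]
  translation:
    - [0, 0, 0.5]
    - [0, 0, 0]
    - [0, 0, 0]
  jaw: [0.6, 0.6, 0.6]

```text
clock: 3.3
position: [0.4983, 0.2718, 0.0132]
ee_rot: [0.707, 0.707, -0.001, -0.0]
ft_force: [0.0, 1.0, -0.2]
grip_width: 0.597
grasp_force: 0.0
```

jog_arm:
  dr:
    - [0, 0, 0]
    - [0, 0, 0]
    - [0, 0, 0]
    - [0, 0, 0]
    - [0, 0, 0]
    - [0, 0, 0]
    - [0, 0, 0]
    - [0, 0, 0]
  translation:
    - [-0.03, 0.03, 0]
    - [0, 0, 0]
    - [0, 0, 0]
    - [0, 0, 0]
    - [0, 0, 0]
    - [0, 0, 0]
    - [0, 0, 0]
    - [0, 0, 0]
  jaw: [0.5, 0.4, 0.3, 0.2, 0.15, 0.1, 0.1, 0.1]
  squeeze: 40

```text
clock: 4.1
position: [0.4998, 0.2714, 0.0141]
ee_rot: [0.707, 0.707, 0.0, 0.0]
ft_force: [-0.4, -0.6, 5.2]
grip_width: 0.24
grasp_force: 39.5
```

jog_arm:
  dr:
    - [0, 0, 0]
    - [0, 0, 0]
    - [0, 0, 0]
    - [0, 0, 0]
    - [0, 0, 0]
    - [0, 0, 0]
    - [0, 0, 0]
    - [0, 0, 0]
    - [0, 0, 0]
  translation:
    - [0, 0, -0.2]
    - [0, 0, -0.5]
    - [0, 0, -0.8]
    - [0, 0, -0.8]
    - [0, 0, -0.8]
    - [0, 0, -0.8]
    - [0, 0, -0.8]
    - [0, 0, -0.5]
    - [0, 0, 0]
  jaw: [0.1, 0.1, 0.1, 0.1, 0.1, 0.1, 0.1, 0.1, 0.1]

```text
clock: 5.0
position: [0.5004, 0.2718, 0.146]
ee_rot: [0.707, 0.707, 0.002, 0.0]
ft_force: [-1.1, 0.0, -1.2]
grip_width: 0.239
grasp_force: 39.2
```

jog_arm:
  dr:
    - [0, 0, 0]
    - [0, 0, 0]
    - [0, 0, 0]
    - [0, 0, 0]
    - [0, 0, 0]
    - [0, 0, 0]
    - [0, 0, 0]
    - [0, 0, 0]
    - [0, 0, 0]
    - [0, 0, 0]
  translation:
    - [-0.5, 0, 0]
    - [-0.8, 0.1, 0]
    - [-0.8, 0.1, 0]
    - [-0.8, 0.1, 0]
    - [-0.8, 0.1, 0]
    - [-0.8, 0.1, 0]
    - [-0.8, 0, 0]
    - [-0.5, 0, 0]
    - [-0.3, 0, 0]
    - [0, 0, 0]
  jaw: [0.1, 0.1, 0.1, 0.1, 0.1, 0.1, 0.1, 0.1, 0.1, 0.1]

```text
clock: 6.0
position: [0.5118, 0.1177, 0.1434]
ee_rot: [0.708, 0.707, -0.0, -0.0]
ft_force: [0.0, 0.8, -1.6]
grip_width: 0.241
grasp_force: 39.2
```

Run:
```python
from workcell import manip, optics
from h import *; import pickle
d={n:optics.camera(n) for n in("scene","side","wrist")}
pickle.dump(d,open("c3.pkl","wb")); w=d["wrist"]["color"]
a=cv2.resize(d["scene"]["color"][150:260,240:400],None,fx=3,fy=3); b=cv2.resize(d["side"]["color"][140:250,220:380],None,fx=2,fy=2)
v=np.zeros((600,800,3),np.uint8); v[:200,:320]=cv2.resize(w,(320,200)); v[:220,400:720]=b; v[240:570,:480]=a
cv2.imwrite("pics/m3.png",v[...,::-1])
o=manip.get_obs(); print(o["position"],o["ee_rot"],o["clock"],o["ft_force"],o["grasp_force"])
```

```text
[0.51184483 0.11975764 0.14373135] [ 7.06653064e-01  7.07560179e-01  1.02376610e-04 -1.69865326e-04] 6.15 [-0.47272093 -0.24272952 -0.91155063] 39.1726899110472
```

View pics/m3.png

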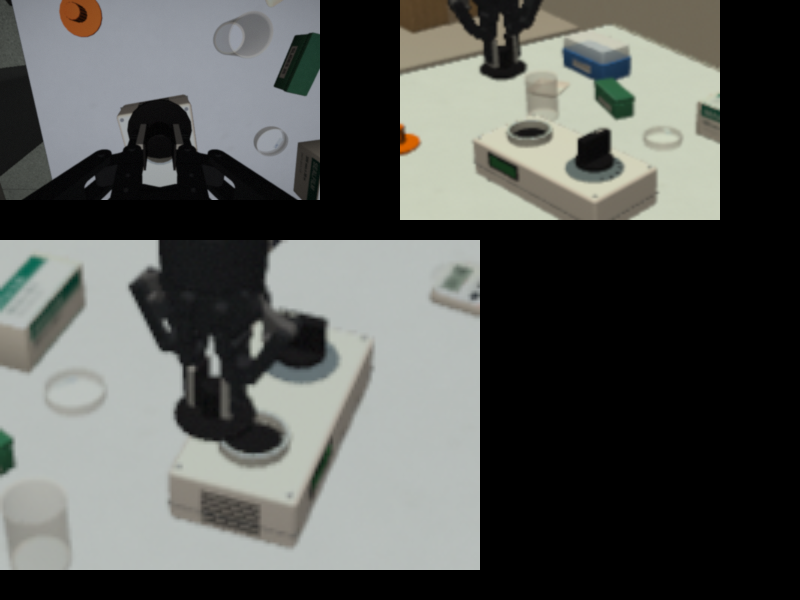

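The composite shows the cap held level. The port is clear in both fixed views, at about scene (325,215) and side (285,205). I'll refine the port position from all three views.

Run:
```python
from h import *; import pickle
np.set_printoptions(precision=4,suppress=True)
d0=pickle.load(open("c0.pkl","rb")); d3=pickle.load(open("c3.pkl","rb")); w=d0["wrist"]
for th in(70,85): 
    c=blobs(cv2.resize(w["color"],None,fx=4,fy=4,interpolation=cv2.INTER_CUBIC).max(2)<th,(600,300,940,640))
    c=c[0][:,0]; c=cv2.convexHull(c)[:,0]; print("wrist",th,circ(plane(w,(c-1.5)/4,.072)))
# fixed views, same pipeline for port (hole) and cap at rest flange
for n,bx in(("scene",(300,195,350,232)),("side",(268,192,302,218))):
    cam=d0[n]; u=cv2.resize(cam["color"],None,fx=4,fy=4,interpolation=cv2.INTER_CUBIC).max(2)
    c=blobs(u<80,tuple(4*b for b in bx)); c=cv2.convexHull(c[0])[:,0]
    P=plane(cam,(c-1.5)/4,.072); print(n,circ(P),P[:,:2].min(0),P[:,:2].max(0))
```

```text
wrist 70 (array([0.5115, 0.0575]), np.float64(0.02568172823769288), np.float64(0.0002938550961213461))
wrist 85 (array([0.5114, 0.0574]), np.float64(0.026073829158263524), np.float64(0.00030841492588102107))
scene (array([0.5077, 0.0643]), np.float64(0.02113806013889636), np.float64(0.0025014009535309772)) [0.4858 0.0442] [0.5299 0.0838]
side (array([0.5092, 0.0487]), np.float64(0.018203604224829813), np.float64(0.0046040831889937305)) [0.4892 0.0327] [0.5287 0.0638]
```

jog_arm:
  dr:
    - [0, 0, 0]
    - [0, 0, 0]
    - [0, 0, 0]
    - [0, 0, 0]
    - [0, 0, 0]
    - [0, 0, 0]
    - [0, 0, 0]
  translation:
    - [-0.5, 0, 0]
    - [-0.7, 0, 0]
    - [-0.7, 0, 0]
    - [-0.4, 0, 0]
    - [-0.2, 0, 0.5]
    - [0, 0, 0.5]
    - [0, 0, 0]
  jaw: [0.1, 0.1, 0.1, 0.1, 0.1, 0.1, 0.1]

```text
clock: 6.85
position: [0.5105, 0.0568, 0.1163]
ee_rot: [0.707, 0.707, -0.001, -0.001]
ft_force: [0.2, -0.5, -1.2]
grip_width: 0.241
grasp_force: 39.2
```

The wrist fit gives the port at (0.5114,0.0574) with radius 26.07 mm, against 26 mm nominal. The fixed views only see part of the hole, so I'm not using them. Next I'll let the arm settle and read the pose.

jog_arm:
  dr:
    - [0, 0, 0]
    - [0, 0, 0]
    - [0, 0, 0]
  translation:
    - [0.03, 0, 0]
    - [0, 0, 0.2]
    - [0, 0, 0]
  jaw: [0.1, 0.1, 0.1]

```text
clock: 7.15
position: [0.5118, 0.0574, 0.1134]
ee_rot: [0.707, 0.707, -0.0, -0.0]
ft_force: [0.1, 0.2, -0.5]
grip_width: 0.239
grasp_force: 39.2
```

jog_arm:
  dr:
    - [0, 0, 0]
    - [0, 0, 0]
    - [0, 0, 0]
    - [0, 0, 0]
  translation:
    - [0, 0, 0]
    - [0, 0, 0]
    - [0, 0, 0]
    - [0, 0, 0]
  jaw: [0.1, 0.1, 0.1, 0.1]

```text
clock: 7.55
position: [0.5121, 0.057, 0.114]
ee_rot: [0.707, 0.707, 0.0, 0.0]
ft_force: [0.5, -0.6, -0.3]
grip_width: 0.238
grasp_force: 39.2
```

Run:
```python
from workcell import manip, optics
from h import *; import pickle
d={n:optics.camera(n) for n in("scene","side")}
a=cv2.resize(d["scene"]["color"][150:250,260:390],None,fx=5,fy=5)[:,:400]; b=cv2.resize(d["side"]["color"][150:250,240:340],None,fx=4,fy=4)
v=np.zeros((500,800,3),np.uint8); v[:,:400]=a; v[:400,400:]=b
cv2.imwrite("pics/m4.png",v[...,::-1])
o=manip.get_obs(); print(o["position"],o["ee_rot"],o["clock"],o["ft_force"],o["grasp_force"])
```

```text
[0.51206067 0.05700353 0.11389477] [7.07122895e-01 7.07090658e-01 9.19830608e-05 5.73533491e-05] 7.65 [-0.00206024 -0.84459409 -0.45750073] 39.20372295911875
```

View pics/m4.png

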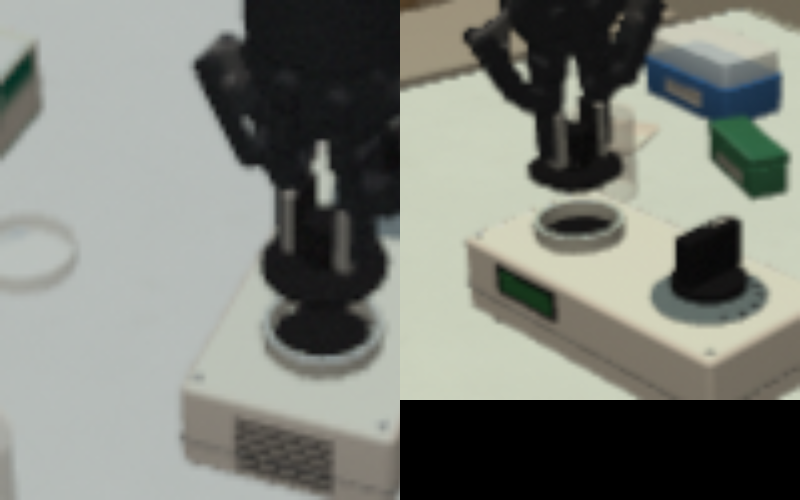

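The cap sits above the port in both views: flange and rim columns are 324/323 in the scene view and 575/580 at 4× in the side view. Next I'll lower it.

jog_arm:
  dr:
    - [0, 0, 0]
    - [0, 0, 0]
    - [0, 0, 0]
    - [0, 0, 0]
    - [0, 0, 0]
    - [0, 0, 0]
    - [0, 0, 0]
  translation:
    - [0.01, -0.02, 0.3]
    - [0, 0, 0.3]
    - [0, 0, 0.2]
    - [0, 0, 0.15]
    - [0, 0, 0.1]
    - [0, 0, 0.1]
    - [0, 0, 0]
  jaw: [0.1, 0.1, 0.1, 0.1, 0.1, 0.1, 0.1]

```text
clock: 8.35
position: [0.5114, 0.0573, 0.0848]
ee_rot: [0.707, 0.707, -0.0, -0.0]
ft_force: [0.8, -0.5, -1.6]
grip_width: 0.241
grasp_force: 39.2
```

jog_arm:
  dr:
    - [0, 0, 0]
    - [0, 0, 0]
    - [0, 0, 0]
  translation:
    - [0, 0, 0.1]
    - [0, 0, 0.05]
    - [0, 0, 0]
  jaw: [0.1, 0.1, 0.1]

```text
clock: 8.65
position: [0.5114, 0.0572, 0.0812]
ee_rot: [0.707, 0.707, -0.0, -0.0]
ft_force: [0.0, -0.7, -1.1]
grip_width: 0.24
grasp_force: 39.2
```

jog_arm:
  dr:
    - [0, 0, 0]
    - [0, 0, 0]
    - [0, 0, 0]
    - [0, 0, 0]
  translation:
    - [0, 0, 0.04]
    - [0, 0, 0.04]
    - [0, 0, 0.02]
    - [0, 0, 0]
  jaw: [0.1, 0.1, 0.1, 0.1]

```text
clock: 9.05
position: [0.5117, 0.0573, 0.0801]
ee_rot: [0.707, 0.707, 0.0, 0.0]
ft_force: [-6.7, -0.5, 13.9]
grip_width: 0.238
grasp_force: 40.7
```

There is contact at the predicted home height of 0.080. I'll release and retreat.

jog_arm:
  dr:
    - [0, 0, 0]
    - [0, 0, 0]
    - [0, 0, 0]
    - [0, 0, 0]
    - [0, 0, 0]
  translation:
    - [0, 0, 0]
    - [0, 0, 0]
    - [0, 0, 0]
    - [0, 0, 0]
    - [0, 0, 0]
  jaw: [0.28, 0.35, 0.45, 0.5, 0.5]

```text
clock: 9.55
position: [0.5115, 0.0573, 0.0787]
ee_rot: [0.707, 0.707, -0.0, -0.0]
ft_force: [0.4, 0.1, 0.5]
grip_width: 0.503
grasp_force: 0.0
```

jog_arm:
  dr:
    - [0, 0, 0]
    - [0, 0, 0]
    - [0, 0, 0]
    - [0, 0, 0]
    - [0, 0, 0]
    - [0, 0, 0]
    - [0, 0, 0]
    - [0, 0, 0]
    - [0, 0, 0]
  translation:
    - [0, 0, -0.3]
    - [0, 0, -0.8]
    - [0, 0, -1]
    - [0, 0, -1]
    - [0, 0, -1]
    - [0, 0, -1]
    - [-0.8, 0, -0.8]
    - [-0.8, 0, 0]
    - [0, 0, 0]
  jaw: [0.5, 0.5, 0.5, 0.5, 0.5, 0.5, 0.5, 0.5, 0.5]

```text
clock: 10.45
position: [0.5119, 0.0144, 0.2276]
ee_rot: [0.708, 0.706, 0.0, 0.001]
ft_force: [-0.8, 0.5, 0.2]
grip_width: 0.503
grasp_force: 0.0
```

Run:
```python
from workcell import manip, optics
from h import *; import pickle
d={n:optics.camera(n) for n in("scene","side","wrist")}; pickle.dump(d,open("c5.pkl","wb"))
a=cv2.resize(d["scene"]["color"][150:250,280:380],None,fx=3,fy=3); b=cv2.resize(d["side"]["color"][170:250,240:340],None,fx=3,fy=3)
v=np.zeros((600,780,3),np.uint8); v[:300,480:]=a; v[300:540,480:]=b; v[:400,:480]=d["wrist"]["color"][:,80:560]
cv2.imwrite("pics/m5.png",v[...,::-1])
o=manip.get_obs(); print(o["position"],o["ee_rot"],o["joint_pos"],o["clock"],o["ft_force"])
```

```text
[0.51136589 0.01791864 0.22639347] [ 7.06956211e-01  7.07257293e-01  1.18477561e-04 -1.52415291e-04] [-0.04178945  0.09041589 -0.08731709  1.76041471  0.00779081  1.29111119
 -0.13047658] 10.6 [0.28798675 0.46597941 0.03314045]
```

View pics/m5.png

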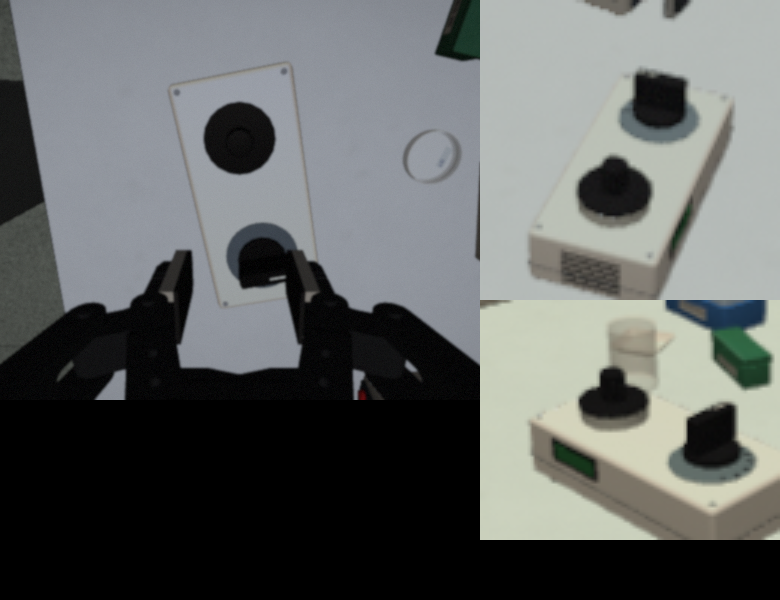

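The cap is seated and level on the port, at about wrist (319,138). The screws are at wrist (256,92), (364,71) and (304,304). Next I'll locate the knob axis and yaw.

Run:
```python
from h import *; import pickle
np.set_printoptions(precision=4,suppress=True)
w=pickle.load(open("c5.pkl","rb"))["wrist"]; g=w["color"].max(2)
c=blobs(g<75,(275,95,365,180))[0][:,0]; print("cap",circ(plane(w,c,.0755)))
def screw(w,p):
    x,y=p; q=w["color"].max(2)[y-5:y+6,x-5:x+6].astype(float); q=np.clip(np.median(q)-15-q,0,None); yy,xx=np.mgrid[-5:6,-5:6]
    return [x+(q*xx).sum()/q.sum(),y+(q*yy).sum()/q.sum()]
for w,ps in((w,[(256,92),(364,71),(304,304)]),(pickle.load(open("c0.pkl","rb"))["wrist"],[(126,71),(231,49),(286,272)])):
    S=plane(w,[screw(w,p) for p in ps],.06)[:,:2]; a=S[1]-S[0]; print(S,np.hypot(*a),np.degrees(np.arctan2(a[1],a[0])))
    if ps[2][1]==272: b=S[1]-S[2]; ctr=(S[0]+S[2])/2; yaw=np.arctan2(-b[0],b[1])
    else: b=S[0]-S[2]; ctr=(S[1]+S[0])/2-0; yaw=np.arctan2(-b[0],b[1]); ctr=(S[1]+S[2]+ (S[0]-S[0]))/2
    u=np.array([-np.sin(yaw),np.cos(yaw)]); print("L",np.hypot(*b),"yaw",np.degrees(yaw),"ctr",ctr,"port",ctr+.06*u,"knob",ctr-.06*u)
```

```text
cap (array([0.5112, 0.0569]), np.float64(0.02991413171404049), np.float64(0.000535041200659496))
[[ 0.4568  0.0953]
 [ 0.5492  0.1125]
 [ 0.4964 -0.1169]] 0.09396826062804363 10.530362430723084
L 0.2158843036756318 yaw 10.552291855543935 ctr [ 0.5228 -0.0022] port [0.5118 0.0568] knob [ 0.5338 -0.0612]
[[ 0.4562  0.0953]
 [ 0.5488  0.1126]
 [ 0.5894 -0.0988]] 0.09425101777737888 10.538453288321167
L 0.21524895524465096 yaw 10.84968757877547 ctr [ 0.5228 -0.0018] port [0.5115 0.0572] knob [ 0.5341 -0.0607]
```

jog_arm:
  dr:
    - [0, 0, -1]
    - [0, 0, -1]
    - [0, 0, -1]
    - [0, 0, -1]
    - [0, 0, -1]
    - [0, 0, -1]
    - [0, 0, -1]
    - [0, 0, -1]
    - [0, 0, -1]
    - [0, 0, -1]
  translation:
    - [0, 0, 0]
    - [0, 0, 0]
    - [0, 0, 0]
    - [0, 0, 0]
    - [0, 0, 0]
    - [0, 0, 0]
    - [0, 0, 0]
    - [0, 0, 0]
    - [0, 0, 0]
    - [0, 0, 0]
  jaw: [0.5, 0.5, 0.5, 0.5, 0.5, 0.5, 0.5, 0.5, 0.5, 0.5]

```text
clock: 11.6
position: [0.5113, 0.0184, 0.2261]
ee_rot: [0.421, 0.907, -0.0, -0.0]
ft_force: [-0.3, -0.6, 0.9]
grip_width: 0.502
grasp_force: 0.0
```

jog_arm:
  dr:
    - [0, 0, -1]
    - [0, 0, -1]
    - [0, 0, -1]
    - [0, 0, -1]
    - [0, 0, -1]
    - [0, 0, -1]
    - [0, 0, -1]
    - [0, 0, -1]
    - [0, 0, -1]
    - [0, 0, -1]
  translation:
    - [0, 0, 0]
    - [0, 0, 0]
    - [0, 0, 0]
    - [0, 0, 0]
    - [0, 0, 0]
    - [0, 0, 0]
    - [0, 0, 0]
    - [0, 0, 0]
    - [0, 0, 0]
    - [0, 0, 0]
  jaw: [0.5, 0.5, 0.5, 0.5, 0.5, 0.5, 0.5, 0.5, 0.5, 0.5]

```text
clock: 12.6
position: [0.5113, 0.0184, 0.2261]
ee_rot: [0.085, 0.996, 0.0, -0.0]
ft_force: [1.1, 0.2, 1.1]
grip_width: 0.499
grasp_force: 0.0
```

jog_arm:
  dr:
    - [0, 0, -1]
    - [0, 0, -1]
    - [0, 0, -1]
    - [0, 0, -1]
    - [0, 0, -1]
    - [0, 0, -0.16]
    - [0, 0, 0]
    - [0, 0, 0]
    - [0, 0, 0]
  translation:
    - [0, 0, 0]
    - [0, 0, 0]
    - [0, 0, 0]
    - [0, 0, 0]
    - [0, 0, 0]
    - [0, 0, 0]
    - [0, 0, 0]
    - [0, 0, 0]
    - [0, 0, 0]
  jaw: [0.5, 0.5, 0.5, 0.5, 0.5, 0.5, 0.5, 0.5, 0.5]

```text
clock: 13.5
position: [0.5115, 0.0174, 0.2263]
ee_rot: [-0.092, 0.996, 0.0, -0.0]
ft_force: [-1.2, -0.3, 0.4]
grip_width: 0.506
grasp_force: 0.0
```

```bash
cat > m.py <<'E'
from workcell import manip
import numpy as np,sys
from scipy.spatial.transform import Rotation as R
np.set_printoptions(precision=4,suppress=True)
o=manip.get_obs(); r=R.from_quat(o["ee_rot"]); M=r.as_matrix(); y=M[:,1]
print(o["position"],"tool y deg",np.degrees(np.arctan2(y[1],y[0])),"tilt",M[:2,2],"joints",o["joint_pos"],o["clock"],o["ft_force"],"T",o["torque"],o["grip_width"],o["grasp_force"])
T=np.array([.534,-.061,float(sys.argv[1])]); print("to go tool units",M.T@(T-o["position"])/.025)
E
python3 m.py .13
```

```text
[0.5115 0.0174 0.2263] tool y deg 100.59450408611798 tilt [-0.  0.] joints [ 0.0299  0.0945 -0.1627  1.7567  0.0159  1.2917  1.6192] 13.5 [-1.2352 -0.3445  0.4079] T [-0.0054  0.0175  0.0195] 0.5059007953387812 0.0
to go tool units [-0.3088 -3.249   3.8516]
```

jog_arm:
  dr:
    - [0, 0, 0]
    - [0, 0, 0]
    - [0, 0, 0]
    - [0, 0, 0]
    - [0, 0, 0]
    - [0, 0, 0]
    - [0, 0, 0]
    - [0, 0, 0]
    - [0, 0, 0]
    - [0, 0, 0]
  translation:
    - [-0.1, -0.8, 0]
    - [-0.1, -0.8, 0]
    - [-0.1, -0.8, 0]
    - [0, -0.85, 0]
    - [0, 0, 0.9]
    - [0, 0, 0.9]
    - [0, 0, 0.9]
    - [0, 0, 0.7]
    - [0, 0, 0.45]
    - [0, 0, 0]
  jaw: [0.5, 0.5, 0.5, 0.5, 0.5, 0.5, 0.5, 0.5, 0.5, 0.5]

```text
clock: 14.5
position: [0.5331, -0.0611, 0.1287]
ee_rot: [-0.093, 0.996, 0.0, -0.001]
ft_force: [0.4, 0.1, 0.4]
grip_width: 0.497
grasp_force: 0.0
```

jog_arm:
  dr:
    - [0, 0, 0]
    - [0, 0, 0]
    - [0, 0, 0]
  translation:
    - [0, 0, 0]
    - [0, 0, 0]
    - [0, 0, 0]
  jaw: [0.5, 0.5, 0.5]

```text
clock: 14.8
position: [0.5345, -0.0612, 0.131]
ee_rot: [-0.093, 0.996, -0.0, 0.001]
ft_force: [-0.2, -0.3, 0.4]
grip_width: 0.501
grasp_force: 0.0
```

```bash
python3 m.py .079
python3 - <<'E'
from workcell import optics
from h import *
w=optics.camera("wrist")
print(proj(w,[.534,-.061,.106]), [proj(w,np.array([.534,-.061,.106])+s*.023*np.array([.9828,.1848,0])) for s in(1,-1)])
cv2.imwrite("pics/w6.png",cv2.resize(w["color"][150:400,140:500],None,fx=2,fy=2)[...,::-1])
E
```

```text
[ 0.5345 -0.0612  0.131 ] tool y deg 100.63313203547453 tilt [ 0.0016 -0.0001] joints [ 0.1146  0.2251 -0.0964  1.8144  0.0241  1.1016  1.7661] 14.8 [-0.1971 -0.3001  0.3759] T [ 0.0128  0.0105 -0.0114] 0.5012007594356058 0.0
to go tool units [0.0193 0.0133 2.0803]
[319.83202979 242.28669134] [array([319.79157581, 280.05010043]), array([319.87561721, 201.59825077])]
```

View pics/w6.png

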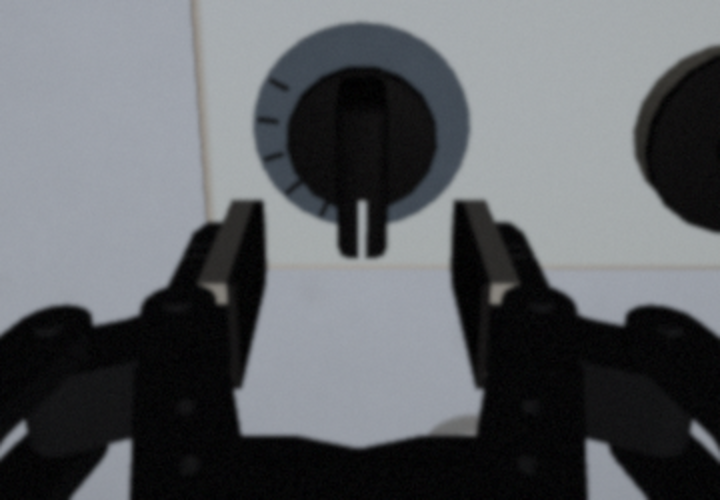

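The bar is vertical in the image and centred between the pads, at crop column 361. Its ends, at about rows 85 and 257, match the prediction. I'll descend and grip.

jog_arm:
  dr:
    - [0, 0, 0]
    - [0, 0, 0]
    - [0, 0, 0]
    - [0, 0, 0]
    - [0, 0, 0]
    - [0, 0, 0]
  translation:
    - [0, 0, 0.6]
    - [0, 0, 0.6]
    - [0, 0, 0.4]
    - [0, 0, 0.3]
    - [0, 0, 0.1]
    - [0, 0, 0]
  jaw: [0.5, 0.5, 0.5, 0.5, 0.5, 0.5]

```text
clock: 15.45
position: [0.5339, -0.0612, 0.0801]
ee_rot: [-0.093, 0.996, 0.0, -0.0]
ft_force: [0.4, 0.4, -0.6]
grip_width: 0.501
grasp_force: 0.0
```

jog_arm:
  dr:
    - [0, 0, 0]
    - [0, 0, 0]
    - [0, 0, 0]
    - [0, 0, 0]
    - [0, 0, 0]
    - [0, 0, 0]
    - [0, 0, 0]
  translation:
    - [0, 0, 0]
    - [0, 0, 0]
    - [0, 0, 0]
    - [0, 0, 0]
    - [0, 0, 0]
    - [0, 0, 0]
    - [0, 0, 0]
  jaw: [0.4, 0.3, 0.2, 0.1, 0.05, 0.05, 0.05]
  squeeze: 60

```text
clock: 16.15
position: [0.534, -0.0604, 0.0807]
ee_rot: [-0.093, 0.996, 0.0, 0.0]
ft_force: [-2.8, 3.8, 5.0]
grip_width: 0.151
grasp_force: 58.8
```

```bash
python3 m.py .080
```

```text
[ 0.534  -0.0604  0.0807] tool y deg 100.67450494815795 tilt [0.0004 0.0007] joints [ 0.1129  0.2828 -0.0968  1.8598  0.0311  1.0001  1.7602] 16.15 [-2.8455  3.806   5.0478] T [ 0.5635  0.5905 -0.026 ] 0.15064348398305077 58.82615268230438
to go tool units [ 0.0054 -0.0222  0.0261]
```

jog_arm:
  dr:
    - [0, 0, 0.6]
    - [0, 0, 0.6]
    - [0, 0, 0.6]
    - [0, 0, 0.6]
    - [0, 0, 0.6]
    - [0, 0, 0.6]
    - [0, 0, 0.6]
    - [0, 0, 0.6]
    - [0, 0, 0.6]
    - [0, 0, 0.6]
  translation:
    - [0, 0, 0]
    - [0, 0, 0]
    - [0, 0, 0]
    - [0, 0, 0]
    - [0, 0, 0]
    - [0, 0, 0]
    - [0, 0, 0]
    - [0, 0, 0]
    - [0, 0, 0]
    - [0, 0, 0]
  jaw: [0.05, 0.05, 0.05, 0.05, 0.05, 0.05, 0.05, 0.05, 0.05, 0.05]

```text
clock: 17.15
position: [0.534, -0.0604, 0.0806]
ee_rot: [0.117, 0.993, 0.0, 0.0]
ft_force: [-2.7, 3.3, 5.6]
grip_width: 0.153
grasp_force: 59.0
```

```bash
python3 m.py .080
```

```text
[ 0.534  -0.0604  0.0806] tool y deg 76.57531745064765 tilt [0.0003 0.0009] joints [ 0.063   0.2805 -0.0399  1.8626  0.0121  0.9984  1.3546] 17.15 [-2.6825  3.3067  5.6296] T [0.6421 0.6258 0.0266] 0.15296827609322225 58.990241289138794
to go tool units [-0.0051 -0.0251  0.0251]
```

Turned 24.1° with low forces. I'll continue and slow down near the end.

jog_arm:
  dr:
    - [0, 0, 0.6]
    - [0, 0, 0.6]
    - [0, 0, 0.6]
    - [0, 0, 0.6]
    - [0, 0, 0.6]
    - [0, 0, 0.6]
    - [0, 0, 0.6]
    - [0, 0, 0.6]
    - [0, 0, 0.6]
    - [0, 0, 0.6]
  translation:
    - [0, 0, 0]
    - [0, 0, 0]
    - [0, 0, 0]
    - [0, 0, 0]
    - [0, 0, 0]
    - [0, 0, 0]
    - [0, 0, 0]
    - [0, 0, 0]
    - [0, 0, 0]
    - [0, 0, 0]
  jaw: [0.05, 0.05, 0.05, 0.05, 0.05, 0.05, 0.05, 0.05, 0.05, 0.05]

```text
clock: 18.15
position: [0.534, -0.0602, 0.0806]
ee_rot: [0.321, 0.947, 0.001, -0.0]
ft_force: [-3.3, 3.6, 5.0]
grip_width: 0.153
grasp_force: 59.0
```

jog_arm:
  dr:
    - [0, 0, 0.6]
    - [0, 0, 0.6]
    - [0, 0, 0.6]
    - [0, 0, 0.6]
    - [0, 0, 0.6]
    - [0, 0, 0.6]
    - [0, 0, 0.5]
    - [0, 0, 0.4]
    - [0, 0, 0.3]
    - [0, 0, 0.2]
  translation:
    - [0, 0, 0]
    - [0, 0, 0]
    - [0, 0, 0]
    - [0, 0, 0]
    - [0, 0, 0]
    - [0, 0, 0]
    - [0, 0, 0]
    - [0, 0, 0]
    - [0, 0, 0]
    - [0, 0, 0]
  jaw: [0.05, 0.05, 0.05, 0.05, 0.05, 0.05, 0.05, 0.05, 0.05, 0.05]

```text
clock: 19.15
position: [0.5341, -0.0602, 0.0807]
ee_rot: [0.48, 0.877, 0.001, -0.0]
ft_force: [-2.8, 3.2, 5.0]
grip_width: 0.149
grasp_force: 59.0
```

jog_arm:
  dr:
    - [0, 0, 0]
    - [0, 0, 0]
    - [0, 0, 0]
  translation:
    - [0, 0, 0]
    - [0, 0, 0]
    - [0, 0, 0]
  jaw: [0.05, 0.05, 0.05]

```text
clock: 19.45
position: [0.5341, -0.0602, 0.0807]
ee_rot: [0.48, 0.877, 0.001, -0.0]
ft_force: [-2.2, 4.0, 5.9]
grip_width: 0.152
grasp_force: 59.0
```

```bash
python3 m.py .080
```

```text
[ 0.5341 -0.0602  0.0807] tool y deg 32.67245715320977 tilt [0.0005 0.0011] joints [-0.0281  0.2782  0.0639  1.8675 -0.0222  0.9961  0.6158] 19.45 [-2.219   4.002   5.9123] T [ 0.7057  0.5547 -0.0842] 0.15198305671325119 59.040003418922424
to go tool units [-0.0241 -0.0205  0.0262]
```

jog_arm:
  dr:
    - [0, 0, 0.3]
    - [0, 0, 0.25]
    - [0, 0, 0.2]
    - [0, 0, 0.12]
    - [0, 0, 0.06]
    - [0, 0, 0]
    - [0, 0, 0]
    - [0, 0, 0]
  translation:
    - [0, 0, 0]
    - [0, 0, 0]
    - [0, 0, 0]
    - [0, 0, 0]
    - [0, 0, 0]
    - [0, 0, 0]
    - [0, 0, 0]
    - [0, 0, 0]
  jaw: [0.05, 0.05, 0.05, 0.05, 0.05, 0.05, 0.05, 0.05]

```text
clock: 20.25
position: [0.5341, -0.0602, 0.0806]
ee_rot: [0.508, 0.861, 0.001, -0.0]
ft_force: [-1.9, 3.6, 5.7]
grip_width: 0.151
grasp_force: 59.0
```

```bash
python3 m.py .080
python3 - <<'E'
from workcell import optics
from h import *
w=optics.camera("wrist"); s=optics.camera("side"); c=optics.camera("scene")
v=np.zeros((600,800,3),np.uint8); v[:400,:480]=w["color"][:,80:560]; v[:300,480:]=cv2.resize(s["color"][160:235,250:330],None,fx=4,fy=4); v[300:,480:]=cv2.resize(c["color"][160:235,300:380],None,fx=4,fy=4)
cv2.imwrite("pics/m7.png",v[...,::-1]); cv2.imwrite("w7.png",w["color"][...,::-1])
E
```

```text
[ 0.5341 -0.0602  0.0806] tool y deg 28.968924386867997 tilt [0.0005 0.001 ] joints [-0.0358  0.2781  0.0727  1.868  -0.025   0.9958  0.5533] 20.25 [-1.9432  3.6335  5.7418] T [0.7192 0.5636 0.0051] 0.1511667684980404 58.98567616939545
to go tool units [-0.0262 -0.0199  0.0251]
```

View pics/m7.png

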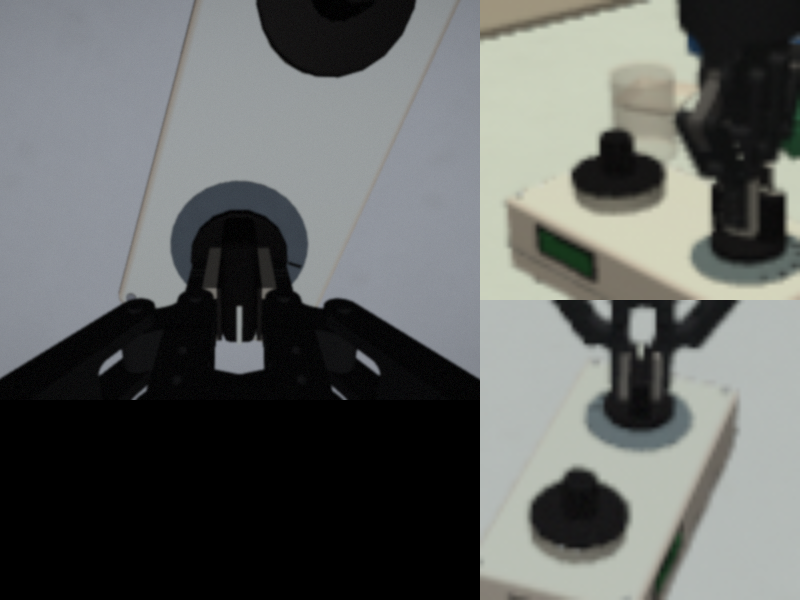

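The picture shows the knob bar and its white line (column 239) held square between the pads. The tool has turned 71.7° of the nominal 72°, with almost no moment about the knob axis. The cap is still seated and level, so I'm handing in.

```bash
python3 -c "
from workcell import manip
print(manip.hand_in())"
```

```text
the job is handed in; nothing more can be done
None
```

The light cap is seated level on the port and released, and the knob is still gripped at the third stop, turned 71.7° of 72° by the tool reading; the job is handed in at about 20 s, but no verdict came back.

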